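Set the pit charger's rate selector and start it

TASK

On the battery charger, push the lever of the rate selector round clockwise with a fingertip (do not grip it), click by click, until it rests in the fifth position after off (the off dot is the zero, the fifth bar is the place), never going past it. Then, and not before, press the round START button down and let it come up again. Leave the square STOP button unpressed and all the loose things on and around the charger where they are.

Things in the scene. Friction and masses are not known exactly. Their poses are not given: they have to be found in the camera images.
- charger: The charger, a fixed black box 220 (x) by 300 (y) by 80 mm high with an aluminium top plate. Origin: centre of its underside; z up, its front (slots, sockets) faces its own -x, +y is left for someone who looks at the front. On top at x, y: lever selector (0, 60) mm; round START button (-45, -100), nearer the front; smaller square STOP button (45, -100), nearer the back.
- selector_axis (a point): On the selector's vertical turning axis, at the level of the top plate (80 mm above the table). Flat marks lie round it, 60 mm out: a dot for off, then seven bars, each longer than the last. Off lies 105 degrees anticlockwise (from above) of the charger's +x axis, position k at 105 - 30 k degrees. Nothing but the lever stands within 75 mm of the axis.
- selector_tip (a point): Middle of the lever's far end, 52 mm from the axis, 20 mm above the top plate; x axis along the lever, outward. The lever is a one-armed black bar 14 mm wide, white line on top, from 8 to 32 mm above the plate; it reaches 12 mm behind the axis; hub radius 16 mm.
- mark5 (a point): Inner end of the fifth bar on the top plate, 60 mm from the selector's axis: the lever points at it in position 5.
- selector (a joint): Lever angle, rad, growing clockwise from above. Eight detents 30 degrees (0.524 rad) apart: off = 0, positions 1 to 7; position 5 is 2.618. Starts in off, 1, 2 or 3. About 0.16 N m (4 N at 40 mm from the axis) leaves a detent; past the middle between two positions the lever snaps on into the next by itself, ahead of the finger. Stops just beyond off and 7.
- start (a joint): Travel of the START button, 0 released to 0.006 m fully down; springs back; about 1.5 N to begin, 5 N fully down. Round grey cap of 16 mm radius, the larger and round one of the two buttons, in a black collar of 24 mm radius and 12 mm high.
- start_top (a point): Centre of the top face of the START button's cap, 22 mm above the charger's top plate when released.
- stop (a joint): Travel of the STOP button, 0 released to 0.004 m down. Square grey cap 22 mm wide in a black collar 34 mm wide. Not to be pressed.
- stop_top (a point): Centre of the top face of the STOP button's cap, 15 mm above the charger's top plate when released.
- wheel_top: Loose model-car wheel, black tyre of 31 mm radius, 26 mm high, lying flat on the back edge of the charger's top plate, between the selector and the STOP button. Origin: centre of its underside.
- wheel: The same kind of wheel, lying flat on the table behind the charger. Origin: centre of its underside.
- battery: Loose battery pack, 46 by 138 by 25 mm, on the table in front of the charger, 0.3 kg. Origin: centre of its underside; y along its length.
- spray: Loose spray can, 30 mm radius, 160 mm high, standing behind the charger. Origin: centre of its underside.
- driver: Loose screwdriver, 180 mm long, handle 26 mm thick, lying to the right of the charger. Origin: middle of its length, on the table.
- tray: Loose small-parts tray, 120 by 80 by 30 mm, to the left of the charger. Origin: centre of its underside.
- spanner: Loose spanner, 130 mm long, 8 mm thick, lying in front of the charger. Origin: middle of its length, on the table.

How it is judged:
By the outcome, as a careful person would: the job done as asked, in the order asked, and still so for the second after the job is handed in, with the robot touching nothing.
It also fails if it takes over 48 s, if anything falls off the work surface, if the arm or the gripper's body presses on something with over 40 N, if the wrist force passes 120 N, or if a joint passes its speed limit or range.

ROBOT

A 6-joint arm with a two-finger parallel gripper is mounted at the origin on the work surface. World frame = base frame: x ahead of the robot, y to its left, z up, the work surface at z = 0. Lengths are in m, angles in rad, forces in N, time in s.
With the tool pointing down it reaches from about 0.25 to 0.775 m from the base axis. Payload 4 kg.
Tool frame: the origin (TCP) lies on the centre line of the jaws, within the pads' length; the fingertips stand 14 mm ahead of it and the grasp point (between the pads) lies 5 mm behind it (robot.tcp_to_tips is the distance from the TCP to the fingertips, in m); z points along the fingers, y is the line along which they close (so a half turn about z gives the same grasp; the last joint's range is limited). The gripper opens to 94 mm and grips with 3 to 60 N. Pads are 16 mm wide; open, the fingers measure 119 mm over their backs; the gripper's body (75 mm by 177 mm) begins 78 mm behind the grasp point.
Start: joints at [1.089, 0.087, 1.371, -0, 1.684, -0.103], TCP at [0.203, 0.511, 0.22] pointing down, gripper open.
Joint ranges: [-3.1, 3.1], [-0.76, 2.03], [0.27, 2.55], [-1.08, 4.22], [0.17, 2.65], [-2.57, 2.57]. Speed limits (rad/s): [2.79, 2.79, 3.14, 3.14, 3.14, 3.14].

INTERFACE

Orientations are given as [roll, pitch, yaw] about the fixed x, y, z axes, in that order (R = Rz(yaw) Ry(pitch) Rx(roll)).
In Python, from bench import robot gives the robot as it stands.
- The arm moves only by the tool carry_out, never from a script. Its argument "increments" is a list of rows, each a list of 3 entries, a list of its own where there are three numbers: the closure in counts, from 0 (fully open) to 255 (shut), then the shift along the tool's x, y, z in mm, then the turn about the tool's z in degrees. In form: [[fingers, [dx, dy, dz], twist], ...]. A call has 1 to 8 rows; each row shifts and turns the commanded pose from where the row before left it, along the tool's axes as they then stand; what a row does not reach is not made up. A row lasts 1/10 s, in which the tool goes at most 50 mm and 8.59 degrees, less where a joint would pass 70% of its speed; a pose out of reach is approached as far as the arm can. A call with a gripper value outside its range is refused whole. The fingers move at their own pace and stop on an object; the grip force is fixed at half the most. Time passes only in rows, so rows that do not move let the fingers close. It gives the time, the measured TCP pose, the force, the opening and the grip force at its end, in the units of the state.
- robot.get_obs(): the state, without advancing time (a new reading comes with each control period).
- robot.snapshot(name): name is "scene" or "top" or "wrist"; returns the picture (480x640x3 uint8, blue, green, red); there is no depth.
- robot.get_calibration(name): a dict with "vfov" (degrees; the focal length in pixels is half the picture's height over the tangent of half this angle, whatever the lens; pixels are square), "cx", "cy" (the principal point, pixels), "k1" (the pictures are not rectified: a ray, as slopes to the right and down, at radius r is drawn at 1 + k1 r^2 times it, then the intrinsics apply), "T" (4x4, takes a point from camera to world coordinates). Camera axes: x right, y down, z forward; pixel columns grow to the right and rows downward; lengths in m; the calibration is good to about 2 mm. A picture is of the moment at which its call begins: read the wrist's pose just before it. get_calibration takes no time and is no camera call; for the wrist camera it gives the pose at the moment of the call.
- robot.close_job(): hands the job in; it is judged then, once.
The state is a dict: "time": time; "joint_positions": joint angles; "qvel": joint speeds; "joint_torque": joint torques, N m; "tool_pos": TCP position; "ee_rot": TCP orientation; "wrist_force": force on the tool from outside, world axes, zero at the start; "wrist_torque": the same for the moment, N m; "width": finger opening in m; "finger_force": force on a finger pad.
Only numpy, scipy, OpenCV 4.12 (cv2) and the standard library are available. Lean on these libraries where they do the work, as an engineer would, in place of code of your own. Each camera call takes 0.05 s, during which the arm holds its last target. There are 200 camera calls.

## Working session

There is one attempt and no reset: what is moved stays moved. The work goes in short steps, Python scripts to look and compute and a tool call to move; the robot and the scene stay as the last step left them, time stands still between calls to the robot, and variables do not carry over. Pictures are saved under pics/ and viewed, at most 10 in all, crops included, and the job is handed in when it is done.

Besides the shell and the picture viewer there is one more tool, called after "Call:" as name(argument=value, ...) on one line, values as JSON. carry_out: Moves the arm, as the interface text tells. Its arguments: {"type":"object","properties":{"increments":{"type":"array","items":{"type":"array"}}},"required":["increments"]}

```bash
mkdir -p pics; ls; python3 - <<'E'
from bench import robot
import cv2
for n in("top","scene"):
    cv2.imwrite(f"pics/{n}0.png",robot.snapshot(n)); c=robot.get_calibration(n); print(n,c)
o=robot.get_obs();print(o, robot.tcp_to_tips)
E
```

```text
pics
top {'vfov': 56.13664182265516, 'cx': 319.5978092332112, 'cy': 241.00525946754567, 'k1': -0.019474493087669315, 'T': array([[ 0.06964674, -0.97560336,  0.20820042,  0.40046877],
       [-0.99757036, -0.06776802,  0.01615183,  0.04321136],
       [-0.00164845, -0.20881949, -0.97795281,  0.86533807],
       [ 0.        ,  0.        ,  0.        ,  1.        ]])}
scene {'vfov': 46.350510897256875, 'cx': 317.64884325977823, 'cy': 235.6739137126482, 'k1': 0.042382329744126465, 'T': array([[-0.45266286,  0.75489076, -0.47459064,  1.030066  ],
       [ 0.89167665,  0.38501896, -0.23806125,  0.28550341],
       [ 0.00301616, -0.53094288, -0.84740225,  0.90176776],
       [ 0.        ,  0.        ,  0.        ,  1.        ]])}
{'time': 0.1, 'joint_positions': array([ 1.08892487e+00,  8.78737382e-02,  1.37209660e+00, -4.52955023e-05,
        1.68361025e+00, -1.03060729e-01]), 'qvel': array([ 0.00028978, -0.00247827, -0.00412091,  0.00044316, -0.00055391,
       -0.001244  ]), 'joint_torque': array([ 2.39763118e-03, -3.41252339e+01, -3.03301156e+01,  7.20449514e-02,
        3.04045086e-02, -1.03315347e-04]), 'tool_pos': array([0.20317691, 0.51058752, 0.21842854]), 'ee_rot': array([-3.13961064e+00, -1.59735721e-04,  2.76277671e+00]), 'wrist_force': array([-0.29443463, -0.12327687, -0.46871746]), 'wrist_torque': array([-0.02693659, -0.03085375, -0.000532  ]), 'finger_force': 0.0, 'width': 0.09430555164480718} 0.014
```

View pics/top0.png

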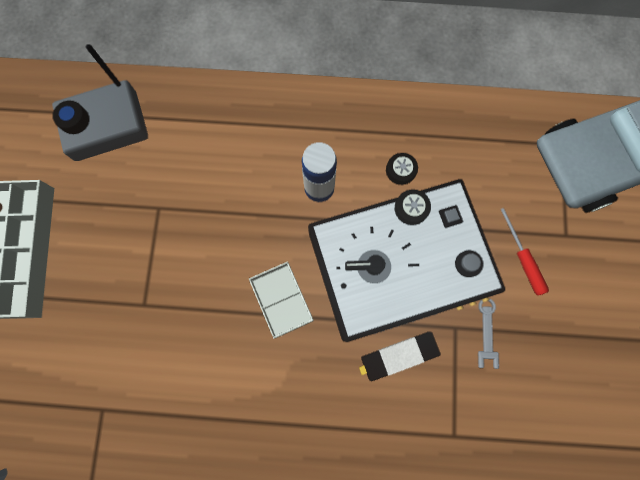

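View pics/scene0.png

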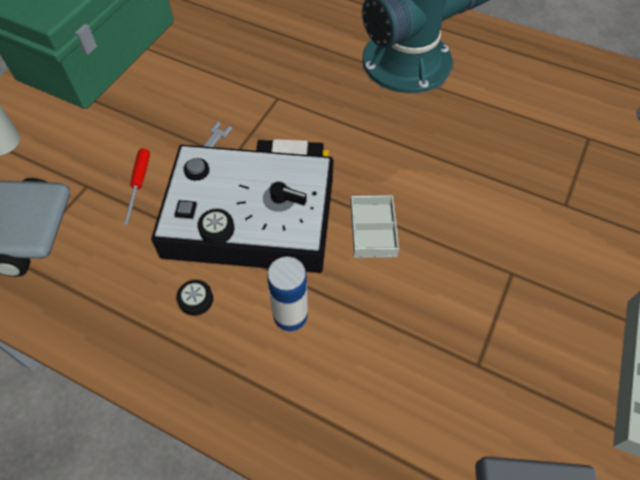

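The top view shows the charger with corners at about (310,225), (462,181), (504,290) and (346,340). The dot is at (344,286), bars 1–7 run from (338,268) to (413,265), the lever tip is near (347,266), which looks like position 1, and START is at (469,263). Next I'll measure these.

```bash
cat > h.py <<'E'
import numpy as np, cv2
from bench import robot
def K(c):
    f=240/np.tan(np.radians(c["vfov"]/2)); return np.array([[f,0,c["cx"]],[0,f,c["cy"]],[0,0,1]]),np.array([c["k1"],0,0,0,0.])
def onplane(c,px,z):
    k,d=K(c); p=cv2.undistortPoints(np.float64(px).reshape(-1,1,2),k,d).reshape(-1,2)
    r=np.c_[p,np.ones(len(p))]@c["T"][:3,:3].T; o=c["T"][:3,3]
    return (o+r*((z-o[2])/r[:,2])[:,None])[:,:2]
def proj(c,P):
    k,d=K(c); M=np.linalg.inv(c["T"]); return cv2.projectPoints(np.float64(P).reshape(-1,1,3),cv2.Rodrigues(M[:3,:3])[0],M[:3,3],k,d)[0].reshape(-1,2)
def plate(im,c,seed):
    # contour of bright plate -> world rect at z=.08
    hsv=cv2.cvtColor(im,cv2.COLOR_BGR2HSV); m=((hsv[...,1]<45)&(hsv[...,2]>140)).astype(np.uint8)
    n,l,s,_=cv2.connectedComponentsWithStats(m); lab=l[seed[1],seed[0]]
    pts=np.argwhere(l==lab)[:,::-1]; h=cv2.convexHull(pts.astype(np.int32)).reshape(-1,2)
    w=onplane(c,h,.08); return cv2.minAreaRect((w*1000).astype(np.float32)),s[lab]
E
python3 - <<'E'
from h import *
t=cv2.imread("pics/top0.png");s=cv2.imread("pics/scene0.png")
ct,cs=robot.get_calibration("top"),robot.get_calibration("scene")
print(plate(t,ct,(440,260)),plate(s,cs,(240,170)))
# marks/dot, lever line, caps, in both views
D=onplane(ct,[(344,286),(338,268),(341,250),(353,236),(372,230),(391,233),(406,245),(413,265)],.08);print(D.round(4))
A=np.c_[2*D,np.ones(8)];x=np.linalg.lstsq(A,(D**2).sum(1),rcond=None)[0];c=x[:2];print("axis from marks",c,np.hypot(*(D-c).T).round(4),np.degrees(np.arctan2(*(D-c).T[::-1])).round(1))
for im,cc,z,x0,y0,x1,y1,n in((t,ct,.112,335,250,395,285,"t"),(s,cs,.112,265,175,315,210,"s")):
    big=cv2.resize(im[y0:y1,x0:x1],None,fx=6,fy=6,interpolation=cv2.INTER_CUBIC);cv2.imwrite(f"pics/c{n}.png",big)
for im,cc,p,z in((t,ct,(469,262),.102),(s,cs,(197,167),.102),(t,ct,(452,216),.095),(s,cs,(185,208),.095)): print(onplane(cc,p,z))
a=cv2.imread("pics/ct.png");b=cv2.imread("pics/cs.png");H=max(a.shape[0],b.shape[0]);f=lambda i:cv2.copyMakeBorder(i,0,H-i.shape[0],0,0,0)
cv2.imwrite("pics/lev.png",np.hstack([f(a),f(b)]))
E
```

```text
(((550.6640625, -98.32601928710938), (202.92691040039062, 282.4486083984375), 21.15017318725586), array([  314,   183,   187,   153, 14934], dtype=int32)) (((551.0531616210938, -100.52140808105469), (201.72915649414062, 281.8653259277344), 21.15032196044922), array([  156,   147,   173,   103, 11176], dtype=int32))
[[ 0.4904  0.008 ]
 [ 0.5214  0.0205]
 [ 0.554   0.0171]
 [ 0.5809 -0.0028]
 [ 0.5943 -0.0362]
 [ 0.5912 -0.0704]
 [ 0.5711 -0.0979]
 [ 0.5359 -0.1113]]
axis from marks [ 0.52956693 -0.04532903] [0.0662 0.0663 0.0671 0.0667 0.0654 0.0665 0.067  0.0663] [126.3  97.1  68.6  39.6   8.  -22.2 -51.7 -84.5]
[[ 0.54395146 -0.20309723]]
[[ 0.55045958 -0.20108681]]
[[ 0.62597436 -0.1751474 ]]
[[ 0.63263272 -0.17332849]]
```

View pics/lev.png

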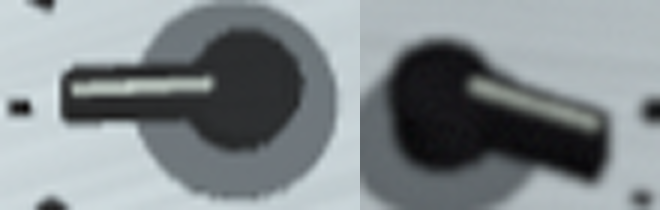

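The lever's white line points at bar 1, so it starts in position 1. Charger yaw is about 21.15° and the axis is about (0.529, -0.0445), which puts position 5 at a world angle of -23.9°. I'll go to a hover beside the lever.

Call:
carry_out(increments=[[255,[-29,-23.4,0],0],[255,[-29,-23.4,0],0],[255,[-29,-23.4,0],0],[255,[-29,-23.4,0],0],[255,[-29,-23.4,0],0],[255,[-29,-23.4,0],0],[255,[-29,-23.4,0],0],[255,[-29,-23.4,0],0]])

```text
time: 0.9
tool_pos: [0.35, 0.2498, 0.2191]
ee_rot: [-3.141, -0.0, 2.763]
wrist_force: [-0.6, -0.0, 0.2]
width: 0.0338
finger_force: 0.0
```

Call:
carry_out(increments=[[255,[-29,-23.4,0],0],[255,[-29,-23.4,0],0],[255,[-29,-23.4,0],0],[255,[-29,-23.4,0],0],[255,[-29,-23.4,0],0],[255,[-29,-23.4,0],0],[255,[-29,-23.4,0],0],[255,[-29,-23.4,0],0]])

```text
time: 1.7
tool_pos: [0.4963, -0.0099, 0.219]
ee_rot: [3.142, -0.001, 2.763]
wrist_force: [0.1, 0.2, -0.0]
width: 0.0006
finger_force: 0.0
```

Call:
carry_out(increments=[[255,[0,0,0],-7],[255,[0,0,0],-7],[255,[0,0,0],-7],[255,[0,0,0],-7],[255,[0,0,0],0],[255,[0,0,0],0]])

```text
time: 2.3
tool_pos: [0.4958, -0.0084, 0.2191]
ee_rot: [3.141, -0.001, -3.034]
wrist_force: [-0.2, 0.4, 1.2]
width: 0.001
finger_force: 0.0
```

```bash
cat >> h.py <<'E'
AX=np.array([.5293,-.0445])
def report():
    o=robot.get_obs(); p=o["tool_pos"]; y=np.degrees(o["ee_rot"][2])-90; d=p[:2]-AX
    u=np.array([np.cos(np.radians(y)),np.sin(np.radians(y))]); n=np.array([-u[1],u[0]])
    print("t",o["time"],"pos",p.round(4),"tool y deg",round(y,2),"radial,ccw mm",(1e3*d@u).round(1),(1e3*d@n).round(1),"F",o["wrist_force"].round(1),"w",o["width"].round(4),"j6",o["joint_positions"][5].round(2))
    return o
E
python3 - <<'E'
from h import *
report(); c=robot.get_calibration("wrist"); im=robot.snapshot("wrist"); cv2.imwrite("pics/w1.png",im); print(c)
im=robot.snapshot("top"); cv2.imwrite("pics/t1.png",im)
P=lambda a,r,z:[AX[0]+r*np.cos(np.radians(a)),AX[1]+r*np.sin(np.radians(a)),z]
print("pred wrist: axis, marks",proj(c,[P(0,0,.08)]+[P(126.15-30*k,.06,.08) for k in range(8)]).round(0).tolist())
print("start top pred",proj(c,[[.545,-.209,.102]]))
E
```

```text
Traceback (most recent call last):
  File "h.py", line 21, in report
    print("t",o["time"],"pos",p.round(4),"tool y deg",round(y,2),"radial,ccw mm",(1e3*d@u).round(1),(1e3*d@n).round(1),"F",o["wrist_force"].round(1),"w",o["width"].round(4),"j6",o["joint_positions"][5].round(2))
                                                                                                                                                         ^^^^^^^^^^^^^^^^
AttributeError: 'float' object has no attribute 'round'
```

```bash
sed -i 's/o\["width"\].round(4)/round(o["width"],4)/' h.py
python3 - <<'E'
from h import *
report(); c=robot.get_calibration("wrist"); im=robot.snapshot("wrist"); cv2.imwrite("pics/w1.png",im); print(c)
im=robot.snapshot("top"); cv2.imwrite("pics/t1.png",im)
P=lambda a,r,z:[AX[0]+r*np.cos(np.radians(a)),AX[1]+r*np.sin(np.radians(a)),z]
print("pred wrist: axis, marks",proj(c,[P(0,0,.08)]+[P(126.15-30*k,.06,.08) for k in range(8)]).round(0).tolist())
print("start top pred",proj(c,[[.545,-.209,.102]]))
E
```

```text
t 2.3 pos [ 0.4958 -0.0084  0.2191] tool y deg -263.85 radial,ccw mm 39.5 29.4 F [-0.2  0.4  1.2] w 0.001 j6 -1.81
{'vfov': 65.37222021399532, 'cx': 317.3039111959044, 'cy': 240.55877328861374, 'k1': -0.07624631214996087, 'T': array([[-1.07193014e-01,  9.63787904e-01,  2.44177258e-01,
         4.25037092e-01],
       [ 9.94238165e-01,  1.03821155e-01,  2.66765712e-02,
        -1.65011719e-02],
       [ 3.59791695e-04,  2.45629891e-01, -9.69363620e-01,
         3.83731503e-01],
       [ 0.00000000e+00,  0.00000000e+00,  0.00000000e+00,
         1.00000000e+00]])}
pred wrist: axis, marks [[272.0, 267.0], [333.0, 233.0], [342.0, 267.0], [332.0, 300.0], [307.0, 323.0], [274.0, 331.0], [240.0, 323.0], [214.0, 300.0], [202.0, 267.0]]
start top pred [[ 69.59106259 272.59917993]]
```

View pics/w1.png

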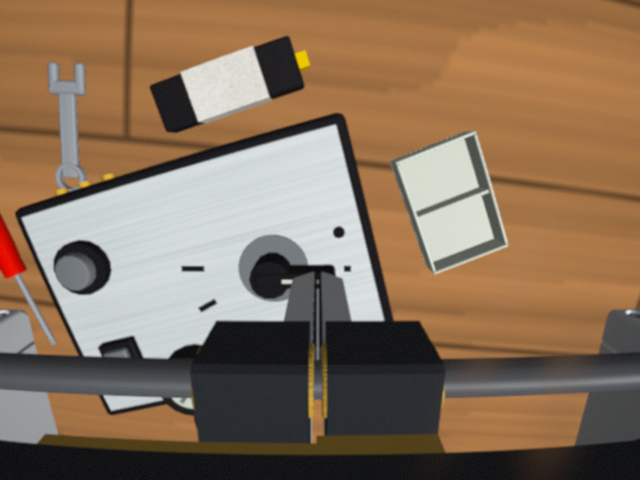

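The wrist view agrees with the predicted marks: dot at (338,232), bar 7 at (204,268), START cap at (74,271). The finger is clear of the lever, so I'll descend beside it.

Call:
carry_out(increments=[[255,[0,0,25],0],[255,[0,0,25],0],[255,[0,0,25],0],[255,[0,0,20],0],[255,[0,0,13],0],[255,[0,0,0],0]])

```text
time: 3.0
tool_pos: [0.4946, -0.0082, 0.1094]
ee_rot: [3.14, -0.004, -3.032]
wrist_force: [0.1, 0.0, 0.1]
width: 0.0004
finger_force: 0.0
```

Call:
carry_out(increments=[[255,[-4,0,0],0],[255,[-4,0,0],0],[255,[-3,0,0],0],[255,[-1,0,0],0],[255,[-1,0,0],0],[255,[0,0,0],0]])

```text
time: 3.6
tool_pos: [0.5092, -0.007, 0.1117]
ee_rot: [-3.142, 0.0, -3.032]
wrist_force: [0.0, -0.3, 0.1]
width: 0.0005
finger_force: 0.0
```

```bash
python3 -c "
from h import *
report()"
```

```text
t 3.6 pos [ 0.5092 -0.007   0.1117] tool y deg -263.7 radial,ccw mm 39.5 15.9 F [ 0.  -0.3  0.1] w 0.0005 j6 -1.81
```

Call:
carry_out(increments=[[255,[-3.5,1.2,0],5],[255,[-3.5,1.2,0],5],[255,[-3.5,1.2,0],5],[255,[0,0,0],0]])

```text
time: 4.0
tool_pos: [0.5195, -0.003, 0.1115]
ee_rot: [3.141, 0.0, 2.99]
wrist_force: [0.1, -0.6, 0.3]
width: 0.0003
finger_force: 0.0
```

```bash
cat >> h.py <<'E'
def lever():
    # white line blob near axis at z=.112: brightness of ring sector at angle a against dark bar
    im=robot.snapshot("top"); c=robot.get_calibration("top"); g=cv2.cvtColor(im,cv2.COLOR_BGR2GRAY).astype(float)
    cv2.imwrite("pics/last.png",im); return im,c
E
python3 - <<'E'
from h import *
report(); t,_=lever(); s=robot.snapshot("scene")
f=lambda i,x,y:cv2.resize(i[y:y+100,x:x+100],(400,400),interpolation=cv2.INTER_CUBIC)
cv2.imwrite("pics/a1.png",np.hstack([f(t,325,210),f(s,230,140)]))
E
```

```text
t 4.0 pos [ 0.5195 -0.003   0.1115] tool y deg 81.32 radial,ccw mm 39.5 15.9 F [ 0.1 -0.6  0.3] w 0.0003 j6 -1.53
```

View pics/a1.png

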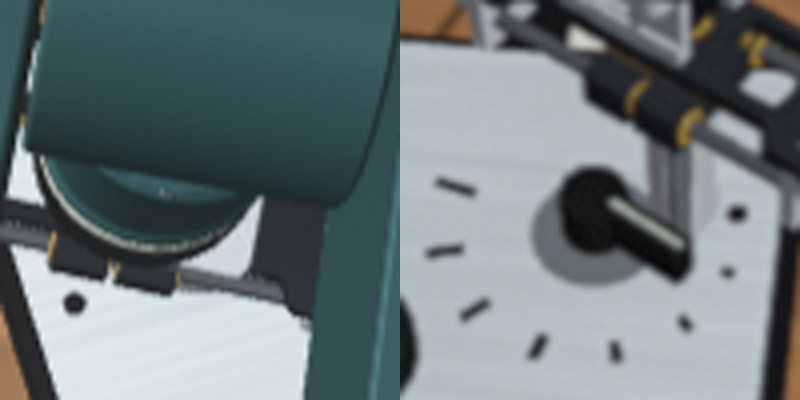

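The scene view shows the lever between bars 1 and 2 with the finger against it. I'll add a numeric angle readout from its white line.

```bash
cat >> h.py <<'E'
def lev_angle():
    s=robot.snapshot("scene"); c=robot.get_calibration("scene"); cv2.imwrite("pics/last_s.png",s)
    g=cv2.resize(cv2.cvtColor(s,cv2.COLOR_BGR2GRAY),None,fx=4,fy=4,interpolation=cv2.INTER_CUBIC)
    th=cv2.morphologyEx(g,cv2.MORPH_TOPHAT,cv2.getStructuringElement(cv2.MORPH_ELLIPSE,(25,25)))
    n,l,st,_=cv2.connectedComponentsWithStats((th>60).astype(np.uint8))
    for i in range(1,n):
        if st[i,4]<60: continue
        q=np.argwhere(l==i)[:,::-1].astype(float); w=onplane(c,(q-1.5)/4,.112)
        d=w.mean(0)-AX
        if not .012<np.hypot(*d)<.05: continue
        vx,vy,_,_=cv2.fitLine((w*1e3).astype(np.float32),cv2.DIST_L2,0,.01,.01).ravel()
        e=np.array([vx,vy]); e=e if e@d>0 else -e
        a=np.degrees(np.arctan2(e[1],e[0])); b=np.degrees(np.arctan2(d[1],d[0]));L=np.ptp((w-AX)@e)*1e3
        if L>12: print("lever line deg %.1f centroid deg %.1f len %.0f n %d -> pos line %.2f centroid %.2f"%(a,b,L,len(q),(126.15-a)/30,(126.15-b)/30))
E
python3 -c "
from h import *
lev_angle()"
```

```text
lever line deg 78.4 centroid deg 78.3 len 40 n 688 -> pos line 1.59 centroid 1.59
```

Call:
carry_out(increments=[[255,[-1.75,0.6,0],2.5],[255,[-1.75,0.6,0],2.5],[255,[0,0,0],0],[255,[0,0,0],0]])

```text
time: 4.55
tool_pos: [0.5229, -0.0027, 0.1115]
ee_rot: [3.142, 0.0, 2.904]
wrist_force: [-1.0, -0.4, -0.0]
width: 0.0007
finger_force: 0.0
```

```bash
python3 -c "
from h import *
report();lev_angle()"
```

```text
t 4.55 pos [ 0.5229 -0.0027  0.1115] tool y deg 76.38 radial,ccw mm 39.2 16.1 F [-1.  -0.4 -0. ] w 0.0007 j6 -1.45
lever line deg 65.8 centroid deg 65.9 len 40 n 755 -> pos line 2.01 centroid 2.01
```

Call:
carry_out(increments=[[255,[-3.5,1.2,0],5],[255,[-3.5,1.2,0],5],[255,[-3.5,1.2,0],5],[255,[-1.75,0.6,0],2.5],[255,[-1.75,0.6,0],2.5],[255,[-1.75,0.6,0],2.5],[255,[-1.75,0.6,0],2.5],[255,[0,0,0],0]])

```text
time: 5.4
tool_pos: [0.5413, -0.0043, 0.1114]
ee_rot: [3.142, -0.0, 2.467]
wrist_force: [0.2, 0.5, -0.6]
width: 0.0006
finger_force: 0.0
```

```bash
python3 -c "
from h import *
report();lev_angle()"
```

```text
t 5.4 pos [ 0.5413 -0.0043  0.1114] tool y deg 51.34 radial,ccw mm 38.9 15.8 F [ 0.2  0.5 -0.6] w 0.0006 j6 -1.01
lever line deg 42.7 centroid deg 42.7 len 42 n 932 -> pos line 2.78 centroid 2.78
```

Call:
carry_out(increments=[[255,[0,0,0],0],[255,[0,0,0],0]])

```text
time: 5.65
tool_pos: [0.5412, -0.0043, 0.1115]
ee_rot: [3.142, 0.0, 2.467]
wrist_force: [-1.0, -0.4, -0.2]
width: 0.0006
finger_force: 0.0
```

```bash
python3 -c "
from h import *
report();lev_angle()"
```

```text
t 5.65 pos [ 0.5412 -0.0043  0.1115] tool y deg 51.33 radial,ccw mm 38.8 15.8 F [-1.  -0.4 -0.2] w 0.0006 j6 -1.01
lever line deg 36.1 centroid deg 36.1 len 42 n 941 -> pos line 3.00 centroid 3.00
```

Call:
carry_out(increments=[[255,[-3.5,1.2,0],5],[255,[-3.5,1.2,0],5],[255,[-3.5,1.2,0],5],[255,[-3.5,1.2,0],5],[255,[-2.1,0.75,0],3],[255,[-2.1,0.75,0],3],[255,[-2.1,0.75,0],3],[255,[0,0,0],0]])

```text
time: 6.5
tool_pos: [0.5594, -0.0157, 0.1115]
ee_rot: [3.141, 0.0, 1.96]
wrist_force: [-1.0, -0.4, -1.0]
width: 0.0004
finger_force: 0.0
```

Call:
carry_out(increments=[[255,[0,0,0],0],[255,[0,0,0],0]])

```text
time: 6.7
tool_pos: [0.5593, -0.0155, 0.1115]
ee_rot: [3.142, -0.0, 1.961]
wrist_force: [0.0, -1.7, -0.6]
width: 0.0002
finger_force: 0.0
```

```bash
python3 -c "
from h import *
report();lev_angle()"
```

```text
t 6.7 pos [ 0.5593 -0.0155  0.1115] tool y deg 22.34 radial,ccw mm 38.8 15.4 F [ 0.  -1.7 -0.6] w 0.0002 j6 -0.52
lever line deg -154.8 centroid deg -101.3 len 30 n 551 -> pos line 9.37 centroid 7.58
```

```bash
python3 - <<'E'
from h import *
t=robot.snapshot("wrist");s=cv2.imread("pics/last_s.png")
f=lambda i,x,y,w:cv2.resize(i[y:y+w,x:x+w],(400,400),interpolation=cv2.INTER_CUBIC)
cv2.imwrite("pics/a2.png",np.hstack([f(t,160,180,200),f(s,230,140,100)]))
E
```

```text
(no output)
```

View pics/a2.png

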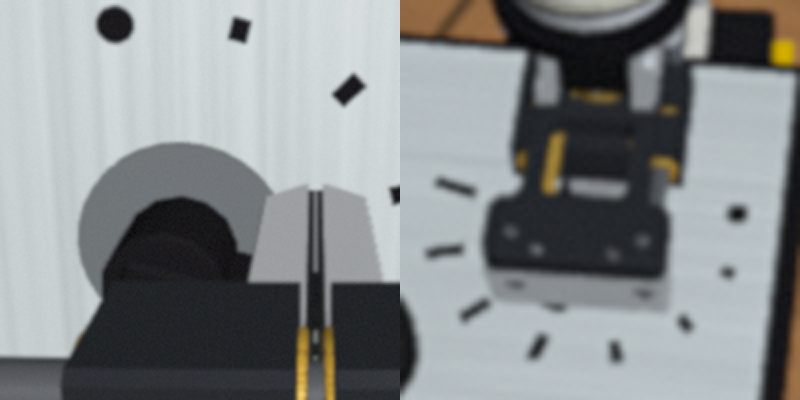

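Most of the lever is hidden. Only its tip shows, at about (553,305) in the scene crop, beside bar 4. I'll check that against the predicted pixel.

```bash
python3 - <<'E'
from h import *
c=robot.get_calibration("scene")
for a in (21,15,6.15,0):
    r=np.radians(a); u=np.array([np.cos(r),np.sin(r)]);n=np.array([-u[1],u[0]])
    P=[[*(AX+.052*u+s*.007*n),z] for s in(-1,1) for z in(.112,.088)]
    print(a,((proj(c,P)-[230,140])*4+[400,0]).round(0).tolist())
E
```

```text
21 [[558.0, 283.0], [562.0, 314.0], [590.0, 286.0], [594.0, 317.0]]
15 [[546.0, 280.0], [550.0, 311.0], [578.0, 286.0], [581.0, 317.0]]
6.15 [[529.0, 274.0], [533.0, 305.0], [559.0, 283.0], [563.0, 315.0]]
0 [[518.0, 268.0], [523.0, 299.0], [546.0, 280.0], [551.0, 312.0]]
```

The tip matches position 4, at 6°. Now the last click, done slowly.

Call:
carry_out(increments=[[255,[-3.5,1.2,0],5],[255,[-3.5,1.2,0],5],[255,[-3.5,1.2,0],5],[255,[-3.5,1.2,0],5],[255,[-1.75,0.6,0],2.5],[255,[-1.75,0.6,0],2.5],[255,[-1.75,0.6,0],2.5],[255,[-1.75,0.6,0],2.5]])

```text
time: 7.6
tool_pos: [0.5697, -0.0347, 0.1115]
ee_rot: [-3.142, -0.0, 1.435]
wrist_force: [0.6, 0.7, -1.1]
width: 0.0007
finger_force: 0.0
```

Call:
carry_out(increments=[[255,[0,0,0],0],[255,[0,0,0],0],[255,[0,0,0],0],[255,[0,0,0],0]])

```text
time: 8.0
tool_pos: [0.5697, -0.0347, 0.1115]
ee_rot: [-3.142, -0.0, 1.437]
wrist_force: [-0.6, 0.8, 0.6]
width: 0.0004
finger_force: 0.0
```

```bash
python3 -c "
from h import *
report();lev_angle()
s=cv2.imread('pics/last_s.png');t=robot.snapshot('wrist')
f=lambda i,x,y,w:cv2.resize(i[y:y+w,x:x+w],(400,400),interpolation=cv2.INTER_CUBIC)
cv2.imwrite('pics/a3.png',np.hstack([f(t,160,180,200),f(s,230,140,100)]))"
```

```text
t 8.0 pos [ 0.5697 -0.0347  0.1115] tool y deg -7.67 radial,ccw mm 38.7 15.1 F [-0.6  0.8  0.6] w 0.0004 j6 -0.03
lever line deg 16.8 centroid deg -44.1 len 13 n 279 -> pos line 3.64 centroid 5.68
```

View pics/a3.png

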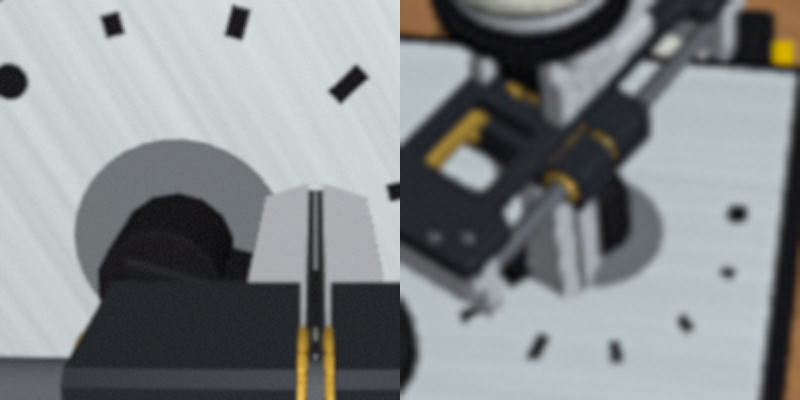

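The lever looks to be at bar 5. I'll back off, lift, and go over towards START, then verify before pressing.

Call:
carry_out(increments=[[255,[5,0,0],0],[255,[0,0,-30],0],[255,[0,0,-35],0],[255,[0,0,-35],0],[255,[-35,0,0],0],[255,[-45,0,0],0],[255,[-45,0,0],0],[255,[-45,0,0],0]])

```text
time: 8.9
tool_pos: [0.5475, -0.1993, 0.2117]
ee_rot: [3.141, -0.0, 1.438]
wrist_force: [0.7, -0.3, 0.0]
width: 0.0005
finger_force: 0.0
```

Call:
carry_out(increments=[[255,[0,0,0],0],[255,[0,0,0],0],[255,[0,0,0],0]])

```text
time: 9.2
tool_pos: [0.5478, -0.1973, 0.2114]
ee_rot: [-3.142, -0.001, 1.437]
wrist_force: [0.6, 0.2, 0.8]
width: 0.0006
finger_force: 0.0
```

```bash
python3 -c "
from h import *
report();lev_angle()
s=cv2.imread('pics/last_s.png');c=robot.get_calibration('wrist');print(proj(c,[[.5455,-.208,.102],[.545,-.208,.102]]));t=robot.snapshot('wrist')
f=lambda i,x,y,w:cv2.resize(i[y:y+w,x:x+w],(400,400),interpolation=cv2.INTER_CUBIC)
cv2.imwrite('pics/a4.png',np.hstack([f(t,120,40,400),f(s,150,120,200)]))"
```

```text
t 9.2 pos [ 0.5478 -0.1973  0.2114] tool y deg -7.64 radial,ccw mm 38.7 -148.9 F [0.6 0.2 0.8] w 0.0006 j6 -0.31
lever line deg -23.8 centroid deg -22.8 len 17 n 283 -> pos line 5.00 centroid 4.97
[[316.03073629 256.40281488]
 [315.38286629 256.48549667]]
```

View pics/a4.png

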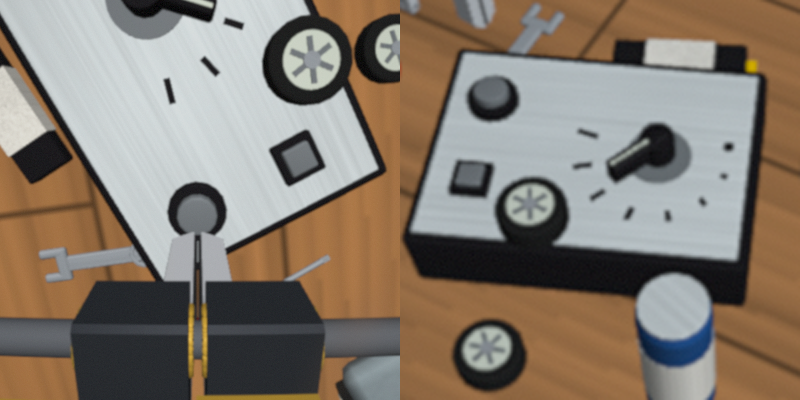

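The lever is at position 5.00. START's cap is at (317,253) in the wrist view, about (0.546, -0.206), and STOP and the wheel are clear. I'll press now.

Call:
carry_out(increments=[[255,[-9,-0.6,0],0],[255,[0,0,30],0],[255,[0,0,30],0],[255,[0,0,20],0],[255,[0,0,10],0],[255,[0,0,0],0],[255,[0,0,0],0]])

```text
time: 10.0
tool_pos: [0.5464, -0.2073, 0.1226]
ee_rot: [3.14, 0.001, 1.437]
wrist_force: [-0.4, 1.0, 0.1]
width: 0.0008
finger_force: 0.0
```

Call:
carry_out(increments=[[255,[0,0,3],0],[255,[0,0,2],0],[255,[0,0,2],0],[255,[0,0,2],0],[255,[0,0,1],0],[255,[0,0,0],0],[255,[0,0,0],0]])

```text
time: 10.7
tool_pos: [0.5463, -0.2074, 0.1122]
ee_rot: [3.14, 0.0, 1.436]
wrist_force: [0.7, -0.9, 4.0]
width: 0.0007
finger_force: 1.8
```

```bash
python3 -c "
from h import *
report()"
```

```text
t 10.7 pos [ 0.5463 -0.2074  0.1122] tool y deg -7.7 radial,ccw mm 38.7 -159.2 F [ 0.7 -0.9  4. ] w 0.0007 j6 -0.33
```

About 4 N so far, so the cap is partway down. I'll press to the bottom.

Call:
carry_out(increments=[[255,[0,0,1],0],[255,[0,0,1],0],[255,[0,0,1],0],[255,[0,0,0],0],[255,[0,0,0],0]])

```text
time: 11.2
tool_pos: [0.5463, -0.2074, 0.1102]
ee_rot: [3.139, 0.001, 1.436]
wrist_force: [-0.7, 0.8, 8.6]
width: 0.0007
finger_force: 4.4
```

```bash
python3 -c "
from h import *
report()"
```

```text
t 11.2 pos [ 0.5463 -0.2074  0.1102] tool y deg -7.7 radial,ccw mm 38.7 -159.2 F [-0.7  0.8  8.6] w 0.0007 j6 -0.33
```

8.6 N and the cap is on its stop (5 N is fully down). I'll release and withdraw.

Call:
carry_out(increments=[[255,[0,0,-5],0],[255,[0,0,-15],0],[255,[0,0,-35],0],[255,[0,0,-35],0],[255,[0,0,-20],0],[255,[0,0,0],0],[255,[0,0,0],0],[255,[0,0,0],0]])

```text
time: 12.0
tool_pos: [0.5447, -0.2066, 0.2159]
ee_rot: [-3.137, -0.002, 1.436]
wrist_force: [0.7, 0.3, -0.8]
width: 0.0006
finger_force: 0.0
```

```bash
python3 -c "
from h import *
report();lev_angle()
s=cv2.imread('pics/last_s.png');cv2.imwrite('pics/a5.png',cv2.resize(s[100:350,80:420],None,fx=2,fy=2))"
```

```text
t 12.0 pos [ 0.5447 -0.2066  0.2159] tool y deg -7.7 radial,ccw mm 37.0 -158.6 F [ 0.7  0.3 -0.8] w 0.0006 j6 -0.33
lever line deg -23.9 centroid deg -22.9 len 17 n 285 -> pos line 5.00 centroid 4.97
```

View pics/a5.png

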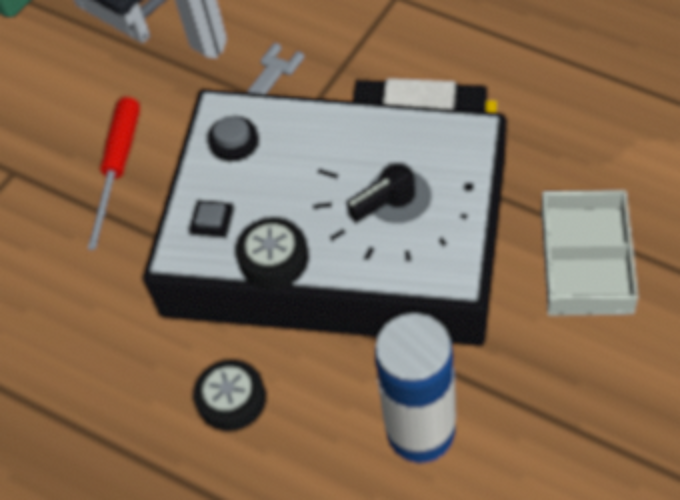

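The lever is at bar 5, START is up again at (232,135), the loose things are where they were, and the robot is clear.

```bash
python3 -c "
from bench import robot
print(robot.close_job())"
```

```text
the job is handed in; nothing more can be done
None
```

The rate selector rests in position 5, START was then pressed fully down and came back up, STOP and the loose things were left alone, and the job is handed in at about 12 s.

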